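# Find the rejected carrier plate in the two-sided rack

### The arm

A 7-joint arm with a two-finger parallel gripper is mounted at the origin on the work surface. World frame = base frame: x ahead of the robot, y to its left, z up, the work surface at z = 0. Lengths are in m, angles in rad, forces in N, time in s.
With the tool pointing down it reaches from about 0.425 to 0.875 m from the base axis. Payload 9.9 kg.
Tool frame: the origin (TCP) lies between the finger pads; the fingertips stand 25 mm ahead of it and the grasp point (between the pads) lies 6 mm ahead of it; z points along the fingers, x is the direction in which the jaws open and shut, and the axes are right-handed (so a half turn about z gives the same grasp; the last joint's range is limited). The gripper opens to 85 mm and grips with 20 to 120 N. Pads are 22 mm wide; open, the fingers measure 114 mm over their backs; the gripper's body (76 mm by 85 mm) begins 54 mm behind the grasp point. The pads swing forward as they close: fully open they stand 13 mm farther back than shut.
Start: joints at [1.103, 0.576, 0.025, 1.437, -0.015, 1.129, -0.057], TCP at [0.253, -0.626, 0.256] pointing down, gripper open.
Joint ranges: [-2.76, 2.76], [-0.34, 2.15], [-1.52, 1.57], [0.19, 2.46], [-1.09, 4.23], [0.17, 1.99], [-2.82, 2.82]. Speed limits (rad/s): [2.22, 2.22, 3.01, 3.01, 3.14, 3.14, 3.14].

### API

Orientations are given as a unit quaternion [x, y, z, w].
In Python, from workcell import read_state, eyes, job gives the robot as it stands. The module is installed in compiled form; this text tells all that it offers.
- The arm moves only by the shell command python3 -m crank 'ROWS' [FORCE]. ROWS is JSON, a list of rows, each a list of 3 entries, a list of its own where there are three numbers: the shift along the tool's x, y, z in cm, then the turn, a rotation vector about the tool's x, y, z in degrees, then the finger opening in cm, from 0 to 8.54. In form: [[[x, y, z], [rx, ry, rz], grip], ...]. A call has 1 to 8 rows; each row is the pose to reach, as a shift and turn from the pose commanded when the call began, along the tool's axes at that moment; what a row does not reach only later rows make up. A row lasts 1/12 s, in which the tool goes at most 41.7 mm and 7.16 degrees, less where a joint would pass 70% of its speed; a pose out of reach is approached as far as the arm can. A call with a gripper value outside its range is refused whole. The fingers move at their own pace and stop on an object; FORCE is the grip in N (left out, the last holds). Time passes only in rows, so rows that repeat a pose let the fingers close. It gives the time, the measured TCP pose, the force and the opening at its end, in the units of the state.
- read_state(): the state, without advancing time (a new reading comes with each control period).
- eyes.snapshot(name): name is "side" or "top" or "wrist"; returns (picture, depth): 480x640x3 uint8, red, green, blue; 480x640 float32, m along the optical axis (not along the pixel's ray), 0 where there is no reading.
- eyes.calibration(name): a dict with "fx", "fy", "cx", "cy" (pixels), "k1" (the pictures are not rectified: a ray, as slopes to the right and down, at radius r is drawn at 1 + k1 r^2 times it, then the intrinsics apply), "extrinsics" (4x4, takes a point from world to camera coordinates). Camera axes: x right, y down, z forward; pixel columns grow to the right and rows downward; lengths in m; the calibration is good to about 2 mm. A picture is of the moment at which its call begins: read the wrist's pose just before it. calibration takes no time and is no camera call; for the wrist camera it gives the pose at the moment of the call.
- job.close_job(): hands the job in, once; it reports no verdict.
The state is a dict: "time": time; "q": joint angles; "qvel": joint speeds; "effort": joint torques, N m; "tool_pos": TCP position; "tool_rot": TCP orientation; "ft_force": force on the tool from outside, world axes, zero at the start; "moment": the same for the moment, N m; "finger_gap": opening from 0.0 (shut) to 1.0 (fully open).
Only numpy, scipy, OpenCV 4.12 (cv2) and the standard library are available. Lean on these libraries where they do the work, as an engineer would, in place of code of your own. Each camera call takes 0.05 s, during which the arm holds its last target. There are 200 camera calls.

### The job

Check the backs of the three blue carrier plates: lift each one from the white side of the rack across to the green side and stand it there leaning inwards the opposite way, so that its back shows, and let go of it. When all three have been turned over, take the one with the red spot on its back off the rack and lower it, foot first, to stand in the red pocket without dropping it. Leave the two clean plates standing on the green side with their backs showing, and do not disturb the jar or the white bottle.

Things in the scene. Friction and masses are not known exactly. Their poses are not given: they have to be found in the camera images.
- rack: fixed two-sided steel rack, 300 mm along its x, 291 mm along its y; origin in its middle at table level. White side rack +y (loaded, to the robot's right), green side rack -y (empty, left). Plates start near x = -78, 0, +78 mm, shuffled. Both sides alike: ledge, lip, rest bar. Open in the middle (4 mm floor); 62 mm high cheeks on both sides' ends at x = +-147 mm.
- white_bar (a point): middle of the white side's rest bar axis (bar 8 mm thick along the rack's x, at rack y = +93.5 mm, 58.8 mm high, closed panel below it); the plates lean inwards on it at the start, their upper 45 mm free
- green_bar (a point): middle of the green side's rest bar axis: the same bar at rack y = -93.5 mm, 58.8 mm high, closed green panel below it
- green_ledge (a point): point at rack y = -127 mm on the green side's level ledge (top 12 mm high, from 93 to 139.5 mm off the middle line, lip outside it up to 26 mm height, 6 mm thick). Plates stand foot on ledge, leaning inwards on the bar: about 27 deg with the foot here, 35 deg with the foot slid out to the lip (135 mm); both are stable
- plate_a: blue plate 60 wide (own x), 8 thick (y), 110 mm long (z, up); origin: middle of its lower edge, mid thickness. +y: front face with two white strips; -y: back. 80-170 g. Starts on the white side leaning 35 deg from vertical, front outwards, own x along the rack's x, foot at rack y 135, height 14.6 mm. MARKED: red disc, 32 mm wide, on its back 35 mm above the foot.
- plate_b: blue plate 60 wide (own x), 8 thick (y), 110 mm long (z, up); origin: middle of its lower edge, mid thickness. +y: front face with two white strips; -y: back. 80-170 g. Starts on the white side leaning 35 deg from vertical, front outwards, own x along the rack's x, foot at rack y 135, height 14.6 mm. Back plain.
- plate_c: blue plate 60 wide (own x), 8 thick (y), 110 mm long (z, up); origin: middle of its lower edge, mid thickness. +y: front face with two white strips; -y: back. 80-170 g. Starts on the white side leaning 35 deg from vertical, front outwards, own x along the rack's x, foot at rack y 135, height 14.6 mm. Back plain.
- red_pocket: fixed red open-topped box, outer 100 mm along its x, 58 mm along its y, 60 mm high, walls and floor 4 mm (inside 92 x 50 mm); origin at table level under its centre. A plate lowered in with its width along the pocket's x stands in it, leaning slightly, with some 50 mm sticking out. It stands to the robot's left or right.
- yellow_pocket: the same box in yellow on the other side: not used, leave it empty
- amber_jar: bystander: amber glass jar, 54 mm diameter, 75 mm high, origin at its base
- wash_bottle: bystander: white bottle with a red cap, 60 mm diameter, 140 mm high, origin at its base

How it is judged:
By the outcome, as a careful person would: the job done as asked, in the order asked, and still so for the second after the job is handed in, with the robot touching nothing.
It also fails if it takes over 72 s, if anything falls off the work surface, if the arm or the gripper's body presses on something with over 40 N, if the wrist force passes 120 N, or if a joint passes its speed limit or range.

## Working session

There is one attempt and no reset: what is moved stays moved. The work goes in short steps, Python scripts to look and compute and a shell command to move; the robot and the scene stay as the last step left them, time stands still between calls to the robot, and variables do not carry over. Pictures are saved under pics/ and viewed, about 8 in all and at most 12, crops included, and the job is handed in when it is done.

```bash
mkdir -p pics; python3 - <<'E'
from workcell import read_state, eyes
import cv2,numpy as np
s=read_state();print(s)
for n in ["side","top"]:
    p,d=eyes.snapshot(n);cv2.imwrite(f"pics/{n}0.png",p[:,:,::-1]);np.savez(f"pics/{n}0.npz",p=p,d=d)
    c=eyes.calibration(n);print(n,c)
E
```

```text
{'time': 0.0, 'q': array([ 1.10318671,  0.5765159 ,  0.02482308,  1.43792182, -0.01501542,
        1.12897888, -0.05647719]), 'qvel': array([-0.00077408,  0.00101706,  0.00100852,  0.00027137,  0.00037554,
       -0.0002022 ,  0.00065974]), 'effort': array([-6.12737313e-04, -7.65751004e+01,  2.25006156e+00, -2.85957259e+01,
        1.53696391e-02,  1.26418762e-02, -3.87012108e-06]), 'tool_pos': array([ 0.25262572, -0.62549874,  0.25544816]), 'tool_rot': array([ 8.29010708e-01, -5.59232128e-01, -6.96080910e-04, -4.33426658e-04]), 'ft_force': array([0.51124487, 0.07420045, 0.12711044]), 'moment': array([ 0.00416637, -0.02799335,  0.01774185]), 'finger_gap': 0.9976800818157909}
side {'fx': 533.0654662701554, 'fy': 533.0654662701554, 'cx': 324.4843906128489, 'cy': 252.9403731900532, 'k1': -0.01191674731349276, 'extrinsics': array([[-0.81932775, -0.5732316 , -0.0103715 ,  0.43063113],
       [-0.34057778,  0.50118547, -0.79549978,  0.2216198 ],
       [ 0.46120366, -0.64824274, -0.60586511,  0.92508597],
       [ 0.        ,  0.        ,  0.        ,  1.        ]])}
top {'fx': 508.98054516798027, 'fy': 508.98054516798027, 'cx': 321.89303719638184, 'cy': 247.2963289122086, 'k1': 0.002557193329889688, 'extrinsics': array([[-0.00675196, -0.9997604 ,  0.02082218, -0.01423778],
       [-0.98324411,  0.00284421, -0.18227157,  0.54752175],
       [ 0.18216867, -0.02170397, -0.98302773,  1.10568039],
       [ 0.        ,  0.        ,  0.        ,  1.        ]])}
```

View pics/top0.png

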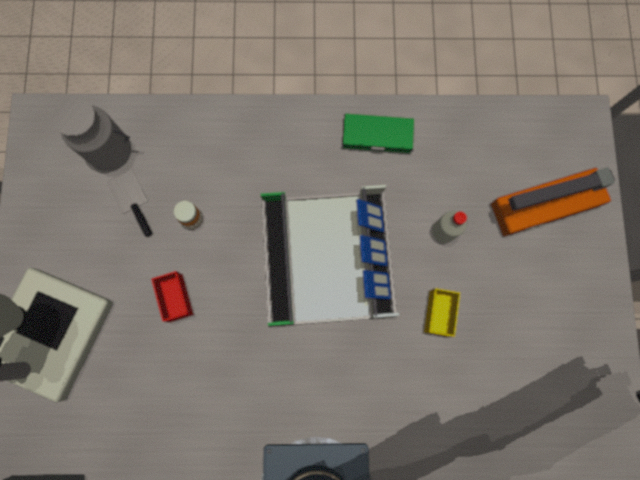

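View pics/side0.png

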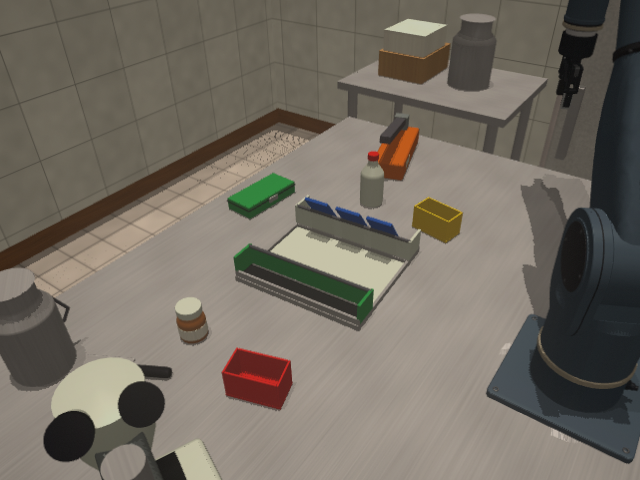

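```bash
cat > h.py <<'E'
import numpy as np,cv2
from workcell import eyes,read_state
from scipy.spatial.transform import Rotation as R
def cloud(n,d,c=None):
    c=c or eyes.calibration(n);K=np.array([[c['fx'],0,c['cx']],[0,c['fy'],c['cy']],[0,0,1.]])
    v,u=np.mgrid[:480,:640]
    r=cv2.undistortPoints(np.stack([u,v],-1).reshape(-1,1,2).astype(float),K,np.array([c['k1'],0,0,0,0.])).reshape(480,640,2)
    P=np.dstack([r*d[...,None],d]);E=c['extrinsics'];return (P-E[:3,3])@E[:3,:3]
E
python3 - <<'E'
from h import *
f=np.load('pics/top0.npz');p,d=f['p'],f['d'];W=cloud('top',d)
hsv=cv2.cvtColor(p,cv2.COLOR_RGB2HSV)
print('table z',np.median(W[350:380,250:400,2]))
blue=cv2.inRange(hsv,(105,100,40),(130,255,255))>0
print('dead depth',(d==0).mean())
roi=np.zeros((480,640),bool);roi[175:335,250:405]=1
m=roi&(W[...,2]>.02)&(W[...,2]<.075)&~cv2.dilate(blue.astype(np.uint8),np.ones((5,5))).astype(bool)
r=cv2.minAreaRect(W[m][:,:2].astype(np.float32));print('rack',r)
for nm,lo,hi in[('red',(0,150,60),(8,255,255)),('yel',(22,150,60),(35,255,255))]:
    mk=cv2.inRange(hsv,lo,hi)>0
    mm=mk&(W[...,2]>.05)&(W[...,2]<.065)
    mm[:, :150]=0
    if nm=='red': mm[:,220:]=0
    print(nm,mm.sum(),cv2.minAreaRect(W[mm][:,:2].astype(np.float32)),np.median(W[mm][:,2]))
n,l,s,c=cv2.connectedComponentsWithStats((blue&roi).astype(np.uint8))
for i in range(1,n):
    if s[i,4]>50:
        q=W[cv2.morphologyEx((l==i).astype(np.uint8),cv2.MORPH_CLOSE,np.ones((9,9)))>0]
        print('plate',s[i],q.mean(0),q.min(0),q.max(0))
for nm,(u,v) in dict(jar=(185,210),bottle=(459,218)).items(): print(nm,W[v,u])
E
```

```text
table z -0.00039763763098117774
dead depth 0.0037858072916666665
rack ((0.5329050421714783, -0.029448986053466797), (0.3011827766895294, 0.2917790412902832), 3.9949965476989746)
red 264 ((0.43836522102355957, 0.3201170265674591), (0.09952941536903381, 0.057116247713565826), 18.11380386352539) 0.05812849322358428
yel 313 ((0.3992038071155548, -0.28567853569984436), (0.05888301506638527, 0.09888648986816406), 80.17823028564453) 0.05866958630936881
plate [357 199  27  34 420] [ 0.61597943 -0.1258414   0.07377217] [ 0.33683108 -0.1636002   0.00888258] [0.66767402 0.00820602 1.18700859]
plate [361 235  26  32 424] [ 0.53716206 -0.13236076  0.06427636] [ 0.50608177 -0.16820893  0.00803662] [ 0.58382779 -0.10001351  0.11098124]
plate [364 270  27  30 446] [ 0.45989618 -0.13343361  0.07430154] [ 0.33683108 -0.17431563  0.00798366] [0.50065003 0.00820602 1.18700859]
jar [0.62894329 0.28994268 0.07424128]
bottle [ 0.59334728 -0.30698214  0.1401612 ]
```

```bash
cat >> h.py <<'E'
th=np.radians(3.99);C=np.array([.5329,-.0294,0]);Z=np.array([0,0,1.])
rx=np.array([-np.cos(th),-np.sin(th),0]);ry=np.array([np.sin(th),-np.cos(th),0])
def rack(W): return np.stack([(W-C)@rx,(W-C)@ry,W[...,2]],-1)
def goal(x,fy,fz,lean,along,flip=0):
    """plate foot at rack x,fy,fz (mm); lean + = top towards rack -y; TCP 'along' mm up the plate. -> pose"""
    a=np.radians(lean);pz=-np.sin(a)*ry+np.cos(a)*Z;py=np.cos(a)*ry+np.sin(a)*Z
    return C+rx*x/1e3+ry*fy/1e3+Z*fz/1e3+pz*along/1e3, R.from_matrix(np.stack([py,rx,-pz],1))
def rel(start,tgt):
    p0,r0=start
    sh=r0.inv().apply(tgt[0]-p0)*100;tu=(r0.inv()*tgt[1]).as_rotvec(degrees=True)
    return '[[%.2f,%.2f,%.2f],[%.1f,%.1f,%.1f]'%(*sh,*tu)
def cur():
    s=read_state();return s['tool_pos'],R.from_quat(s['tool_rot'])
E
python3 - <<'E'
from h import *
f=np.load('pics/top0.npz');p,d=f['p'],f['d'];W=rack(cloud('top',d))
hsv=cv2.cvtColor(p,cv2.COLOR_RGB2HSV)
blue=cv2.inRange(hsv,(105,100,40),(130,255,255))>0
for v0,v1 in((195,234),(234,269),(269,303)):
    m=np.zeros_like(blue);m[v0:v1,350:400]=1;m&=blue&(W[...,2]>.03)&(W[...,2]<.12)
    q=W[m];print(m.sum(),np.percentile(q,[1,99],axis=0).round(4).tolist(), 'lean fit',np.polyfit(q[:,2],q[:,1],1))
a=cur(); t=goal(-77,135,14.6,35,170)
print(rel(a,t),t[0]); print('->grasp',rel(t,goal(-77,135,14.6,35,100)))
E
```

```text
339 [[-0.1089, 0.0702, 0.0322], [-0.049, 0.1269, 0.108]] lean fit [-0.71194793  0.14886171]
349 [[-0.0267, 0.0703, 0.0312], [0.0326, 0.1269, 0.1069]] lean fit [-0.72845633  0.15016575]
366 [[0.0499, 0.0704, 0.0317], [0.1094, 0.127, 0.1082]] lean fit [-0.72115432  0.14955021]
[[-38.82,-54.47,10.22],[-5.5,34.8,17.4] [ 0.61232215 -0.06144329  0.15385585]
->grasp [[0.00,-0.00,7.00],[0.0,0.0,0.0]
```

```bash
G='[[-38.8,-54.5,4],[-5.5,34.8,17.4],4]'; python3 -m crank '[[[-38.8,-54.5,4],[-5.5,34.8,17.4],4],[[-38.8,-54.5,4],[-5.5,34.8,17.4],4],[[-38.8,-54.5,4],[-5.5,34.8,17.4],4],[[-38.8,-54.5,4],[-5.5,34.8,17.4],4],[[-38.8,-54.5,4],[-5.5,34.8,17.4],4],[[-38.8,-54.5,4],[-5.5,34.8,17.4],4],[[-38.8,-54.5,4],[-5.5,34.8,17.4],4],[[-38.8,-54.5,4],[-5.5,34.8,17.4],4]]' 60
python3 - <<'E'
from h import *
print(rel(cur(),goal(-79,135,14.6,35.5,170)),read_state())
E
```

```text
time: 0.77
tool_pos: [0.3632, -0.4554, 0.2383]
tool_rot: [0.71, -0.647, 0.198, 0.196]
ft_force: [0.1, -0.6, -0.3]
finger_gap: 0.474
[[-35.68,-28.58,-13.24],[0.6,3.2,1.5] {'time': 0.7667, 'q': array([ 0.10908351,  0.39837617,  0.62221417,  2.11817629,  0.56318753,
        0.36910412, -1.32416598]), 'qvel': array([-1.54938866,  0.26972247,  1.20070996,  0.45212638,  0.80289826,
       -0.50152756, -1.64590745]), 'effort': array([ 11.81432873, -53.33866239,   4.62164551, -22.82916605,
        -0.33919481,   0.38863798,   3.25243905]), 'tool_pos': array([ 0.36318111, -0.45541822,  0.23827736]), 'tool_rot': array([ 0.70974951, -0.6470822 ,  0.19765452,  0.19614525]), 'ft_force': array([ 0.1252654 , -0.64211475, -0.34952992]), 'moment': array([0.5520041 , 0.00825704, 0.0161726 ]), 'finger_gap': 0.4742021797440146}
```

```bash
python3 -m crank '[[[-35.7,-28.6,-13],[0.6,3.2,1.5],4],[[-35.7,-28.6,-13],[0.6,3.2,1.5],4],[[-35.7,-28.6,-13],[0.6,3.2,1.5],4],[[-35.7,-28.6,-13],[0.6,3.2,1.5],4],[[-35.7,-28.6,-13],[0.6,3.2,1.5],4],[[-35.7,-28.6,-13],[0.6,3.2,1.5],4],[[-35.7,-28.6,-13],[0.6,3.2,1.5],4],[[-35.7,-28.6,-13],[0.6,3.2,1.5],4]]'
python3 -m crank '[[[0,0,0],[0,0,0],4],[[0,0,0],[0,0,0],4],[[0,0,0],[0,0,0],4]]'
python3 - <<'E'
from h import *
print(rel(cur(),goal(-79,135,14.6,35.5,170)),read_state()['q'])
E
```

```text
time: 1.43
tool_pos: [0.5293, -0.1939, 0.1795]
tool_rot: [0.697, -0.649, 0.222, 0.208]
ft_force: [0.9, -1.3, 0.2]
finger_gap: 0.468
time: 1.68
tool_pos: [0.528, -0.1966, 0.1801]
tool_rot: [0.697, -0.649, 0.222, 0.208]
ft_force: [-0.0, 0.1, -0.1]
finger_gap: 0.464
[[-12.16,-9.56,-5.36],[0.1,0.1,0.1] [-0.53720585  0.63061556  0.70326828  2.0373171   0.42859724  0.56041396
 -1.81265892]
```

```bash
python3 -m crank '[[[-12.2,-9.6,-5.4],[0.1,0.1,0.1],4],[[-12.2,-9.6,-5.4],[0.1,0.1,0.1],4],[[-12.2,-9.6,-5.4],[0.1,0.1,0.1],4],[[-12.2,-9.6,-5.4],[0.1,0.1,0.1],4],[[-12.2,-9.6,-5.4],[0.1,0.1,0.1],4],[[-12.2,-9.6,-5.4],[0.1,0.1,0.1],4],[[-12.2,-9.6,-5.4],[0.1,0.1,0.1],4]]'
python3 - <<'E'
from h import *
print(rel(cur(),goal(-79,135,14.6,35.5,100)),read_state()['q'])
p,d=eyes.snapshot('wrist');cv2.imwrite('pics/w1.png',p[:,:,::-1])
E
```

```text
time: 2.27
tool_pos: [0.6141, -0.0615, 0.1539]
tool_rot: [0.695, -0.65, 0.223, 0.208]
ft_force: [-0.4, -1.5, 0.5]
finger_gap: 0.469
[[-0.18,-0.03,6.99],[0.0,-0.1,-0.1] [-0.65797309  0.76068429  0.61663786  1.79517473  0.29806103  0.77722542
 -1.89575935]
```

View pics/w1.png

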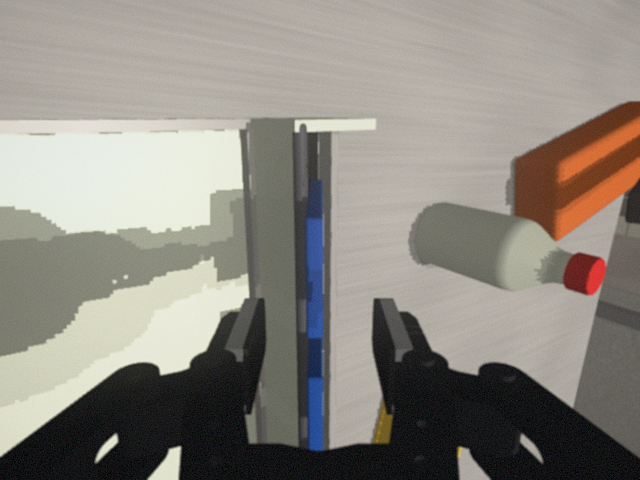

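The view looks down the plates' edges: blue strip at u≈315, between the finger pads (u≈250 and 390), so the grasp is aligned. Going in.

```bash
python3 -m crank '[[[-0.1,0,3.5],[0,0,0],4],[[-0.1,0,6],[0,0,0],4],[[-0.1,0,7],[0,0,0],4],[[-0.1,0,7],[0,0,0],4],[[-0.1,0,7],[0,0,0],0],[[-0.1,0,7],[0,0,0],0],[[-0.1,0,7],[0,0,0],0],[[-0.1,0,7],[0,0,0],0]]' 60
python3 -m crank '[[[0,0,0],[0,0,0],0],[[0,0,0],[0,0,0],0],[[0,0,0],[0,0,0],0]]'
python3 - <<'E'
from h import *
c=cur();print(rel(c,goal(-79,135,14.6,35.5,100)))
up=goal(-79,115,90,35.5,100); print('up',rel(c,up))
mid=goal(-79,-100,95,-30,100); dn=goal(-79,-128,16,-30,100)
print('mid',rel(up,mid)); print('dn',rel(mid,dn)); 
E
```

```text
time: 2.98
tool_pos: [0.6186, -0.099, 0.0973]
tool_rot: [0.696, -0.65, 0.224, 0.207]
ft_force: [-0.1, -1.2, 6.3]
finger_gap: 0.084
time: 3.23
tool_pos: [0.6187, -0.099, 0.0973]
tool_rot: [0.696, -0.65, 0.224, 0.207]
ft_force: [-0.4, -0.9, 7.5]
finger_gap: 0.079
[[0.05,0.17,0.19],[-0.2,-0.1,-0.1]
up [[2.81,0.15,-7.11],[-0.2,-0.1,-0.1]
mid [[-8.11,-0.00,-7.04],[0.0,-65.5,-0.0]
dn [[1.53,0.00,8.24],[0.0,0.0,0.0]
```

```bash
python3 -m crank '[[[0,0,-1],[0,0,0],0],[[1,0,-3],[0,0,0],0],[[2,0,-5],[0,0,0],0],[[2.8,0,-7.1],[0,0,0],0],[[2.8,0,-7.1],[0,0,0],0],[[2.8,0,-7.1],[0,0,0],0]]'
python3 - <<'E'
from h import *
c=cur();print(read_state()['ft_force'],read_state()['finger_gap'])
h1=goal(-79,0,110,0,102);mid=goal(-79,-130,95,-30.5,102); dn=goal(-79,-130,15.5,-30.5,102)
print('h1',rel(c,h1),'mid',rel(h1,mid),rel(c,mid)); print('dn',rel(mid,dn)); 
E
```

```text
time: 3.73
tool_pos: [0.6172, -0.0789, 0.171]
tool_rot: [0.697, -0.65, 0.224, 0.206]
ft_force: [-1.0, 0.3, -1.5]
finger_gap: 0.083
[-1.01512601  0.29272871 -1.5106315 ] 0.08304035644338688
h1 [[-2.13,0.14,-6.54],[-0.3,-35.4,0.0] mid [[-7.82,-0.00,2.91],[-0.0,-30.5,0.0] [[-10.19,0.14,-8.70],[-0.2,-65.9,0.1]
dn [[4.03,-0.00,6.85],[0.0,0.0,0.0]
```

```bash
python3 -m crank '[[[-2.1,0.1,-6.5],[0,-35.4,0],0],[[-2.1,0.1,-6.5],[0,-35.4,0],0],[[-2.1,0.1,-6.5],[0,-35.4,0],0],[[-2.1,0.1,-6.5],[0,-35.4,0],0],[[-2.1,0.1,-6.5],[0,-35.4,0],0],[[-10.2,0.1,-8.7],[0,-65.9,0],0],[[-10.2,0.1,-8.7],[0,-65.9,0],0],[[-10.2,0.1,-8.7],[0,-65.9,0],0]]'
python3 -m crank '[[[0,0,0],[0,0,0],0],[[0,0,0],[0,0,0],0]]'
python3 - <<'E'
from h import *
c=cur();print(read_state()['q'])
mid=goal(-79,-130,95,-30.5,102); dn=goal(-79,-130,15.5,-30.5,102)
print(rel(c,mid)); print('dn',rel(c,dn)); 
E
```

```text
time: 4.4
tool_pos: [0.604, 0.0626, 0.1803]
tool_rot: [0.721, -0.666, -0.141, -0.13]
ft_force: [-0.8, 2.8, -2.4]
finger_gap: 0.085
time: 4.57
tool_pos: [0.6057, 0.0492, 0.1797]
tool_rot: [0.717, -0.672, -0.135, -0.126]
ft_force: [1.1, -0.8, -1.6]
finger_gap: 0.081
[ 0.02539745  0.58941139  0.02610701  1.71645082 -0.48155527  0.93976559
 -1.15155409]
[[-0.57,-0.09,-0.12],[-0.0,-9.2,-0.3]
dn [[2.31,-0.10,7.29],[-0.0,-9.2,-0.3]
```

```bash
python3 -m crank '[[[-0.6,-0.1,-0.1],[0,-9.2,-0.3],0],[[-0.6,-0.1,-0.1],[0,-9.2,-0.3],0],[[-0.6,-0.1,-0.1],[0,-9.2,-0.3],0],[[0.5,-0.1,2.6],[0,-9.2,-0.3],0],[[1.5,-0.1,5.2],[0,-9.2,-0.3],0],[[2,-0.1,6.5],[0,-9.2,-0.3],0],[[2,-0.1,6.5],[0,-9.2,-0.3],0],[[2,-0.1,6.5],[0,-9.2,-0.3],0]]'
python3 - <<'E'
from h import *
c=cur()
print('dn',rel(c,goal(-79,-130,14.5,-30.5,102)))
p,d=eyes.snapshot('side');cv2.imwrite('pics/s1.png',cv2.resize(p[180:340,210:450,::-1],(720,480)))
p,d=eyes.snapshot('wrist');cv2.imwrite('pics/w2.png',p[:,:,::-1])
E
```

```text
time: 5.23
tool_pos: [0.6067, 0.059, 0.1137]
tool_rot: [0.708, -0.655, -0.192, -0.18]
ft_force: [0.3, -1.1, -0.8]
finger_gap: 0.084
dn [[0.99,0.08,0.73],[0.1,0.0,0.4]
```

View pics/s1.png

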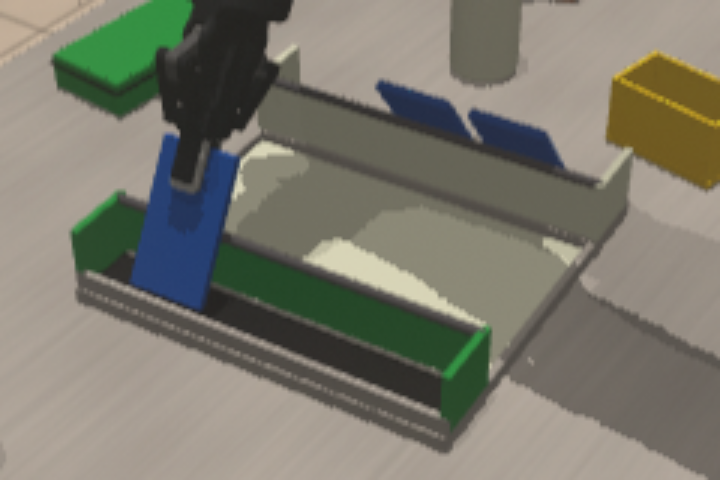

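Plate held over the green ledge, back plain (no red spot at around (180,260) of the crop). Lowering further.

```bash
python3 -m crank '[[[0.5,0.1,0.3],[0,0,0.4],0],[[0.5,0.1,0.3],[0,0,0.4],0],[[0.5,0.1,0.3],[0,0,0.4],0]]'
python3 - <<'E'
from h import *
print('dn',rel(cur(),goal(-79,-130,14.5,-30.5,102)),read_state()['ft_force'],read_state()['tool_pos'])
E
```

```text
time: 5.58
tool_pos: [0.6063, 0.0545, 0.1089]
tool_rot: [0.705, -0.658, -0.192, -0.18]
ft_force: [0.7, -0.5, -1.7]
finger_gap: 0.086
dn [[0.36,0.01,0.55],[-0.1,0.0,-0.1] [ 0.69182766 -0.54902418 -1.66425833] [0.60633705 0.05446634 0.10894093]
```

```bash
python3 -m crank '[[[0.2,0,0.3],[0,0,0],0],[[0.35,0,0.5],[0,0,0],0],[[0.35,0,0.5],[0,0,0],0],[[0.35,0,0.5],[0,0,0],0]]'
python3 - <<'E'
from h import *
print('dn',rel(cur(),goal(-79,-130,14.5,-30.5,102)),read_state()['ft_force'],read_state()['tool_pos'])
E
```

```text
time: 5.92
tool_pos: [0.6064, 0.0543, 0.1026]
tool_rot: [0.705, -0.658, -0.193, -0.18]
ft_force: [0.7, -2.0, 1.6]
finger_gap: 0.087
dn [[0.02,0.02,0.01],[-0.1,0.1,-0.0] [ 0.71624703 -2.00731821  1.63433532] [0.60642519 0.05428118 0.10260438]
```

```bash
python3 -m crank '[[[0,0,0],[0,0,0],1.6],[[0,0,0],[0,0,0],2.5],[[0,0,0],[0,0,0],4],[[0,0,0],[0,0,0],4],[[0,0,-1.5],[0,0,0],4],[[0,0,-5],[0,0,0],4],[[0,0,-8],[0,0,0],4],[[0,0,-8],[0,0,0],4]]'
python3 - <<'E'
from h import *
c=cur();print(read_state()['ft_force'])
mid=goal(3,0,120,0,110);w=goal(3,135,14.6,35.5,175)
print(rel(c,mid),rel(c,w))
p,d=eyes.snapshot('side');cv2.imwrite('pics/s2.png',cv2.resize(p[180:340,210:450,::-1],(720,480)))
E
```

```text
time: 6.58
tool_pos: [0.6116, 0.0097, 0.1756]
tool_rot: [0.705, -0.659, -0.189, -0.181]
ft_force: [0.7, -1.1, 0.2]
finger_gap: 0.467
[ 0.69061812 -1.09437469  0.23746915]
[[0.16,8.36,-6.46],[-0.5,30.4,-0.2] [[6.72,8.40,-1.85],[-0.4,65.9,-0.3]
```

View pics/s2.png

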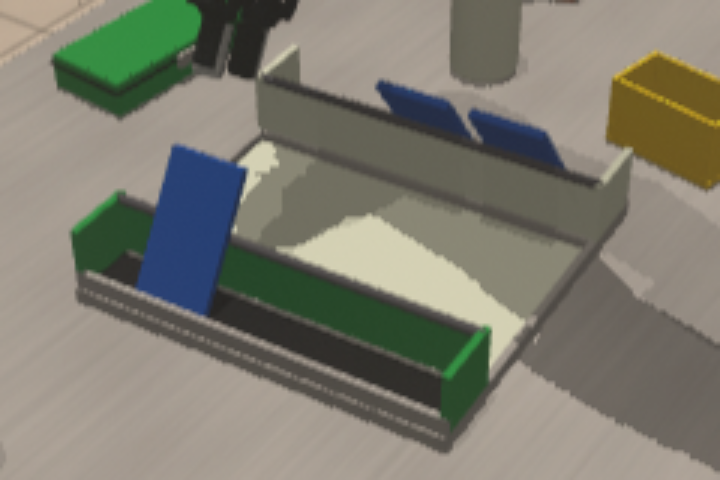

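Plate 1 stands on the green side, plain back showing. On to the middle plate.

```bash
python3 -m crank '[[[0.2,8.4,-6.5],[0,30.4,0],4],[[0.2,8.4,-6.5],[0,30.4,0],4],[[0.2,8.4,-6.5],[0,30.4,0],4],[[0.2,8.4,-6.5],[0,30.4,0],4],[[4,8.4,-5],[-0.4,65.9,-0.3],4],[[4,8.4,-5],[-0.4,65.9,-0.3],4],[[6.7,8.4,-3],[-0.4,65.9,-0.3],4],[[6.7,8.4,-3],[-0.4,65.9,-0.3],4]]'
python3 -m crank '[[[0,0,0],[0,0,0],4],[[0,0,0],[0,0,0],4]]'
python3 - <<'E'
from h import *
c=cur();print(read_state()['q'])
print(rel(c,goal(3,135,14.6,35.5,175)),rel(c,goal(3,135,14.6,35.5,101)))
E
```

```text
time: 7.3
tool_pos: [0.5287, -0.0654, 0.1608]
tool_rot: [0.713, -0.662, 0.168, 0.16]
ft_force: [-1.4, -0.4, -2.0]
finger_gap: 0.467
time: 7.47
tool_pos: [0.5298, -0.0599, 0.1609]
tool_rot: [0.717, -0.659, 0.166, 0.159]
ft_force: [-0.2, 0.4, 1.0]
finger_gap: 0.47
[-0.5922848   0.57891874  0.50635465  1.9935688   0.30323769  0.69449911
 -1.87871058]
[[0.11,-0.22,0.48],[0.1,9.0,0.9] [[1.27,-0.22,7.79],[0.1,9.0,0.9]
```

```bash
python3 -m crank '[[[0.1,-0.2,0.5],[0.1,9,0.9],4],[[0.1,-0.2,0.5],[0.1,9,0.9],4],[[0.1,-0.2,0.5],[0.1,9,0.9],4],[[0.1,-0.2,0.5],[0.1,9,0.9],4],[[0.1,-0.2,0.5],[0.1,9,0.9],4]]'
python3 - <<'E'
from h import *
c=cur();print(rel(c,goal(3,135,14.6,35.5,101)))
E
```

```text
time: 7.88
tool_pos: [0.5321, -0.0691, 0.1594]
tool_rot: [0.692, -0.655, 0.222, 0.207]
ft_force: [0.2, -0.8, 0.4]
finger_gap: 0.471
[[-0.63,-0.07,7.23],[0.2,0.1,-0.7]
```

```bash
python3 -m crank '[[[0,0,0],[0,0,0],4],[[0,0,0],[0,0,0],4]]'
python3 - <<'E'
from h import *
c=cur();print(rel(c,goal(3,135,14.6,35.5,101)))
E
```

```text
time: 8.05
tool_pos: [0.5323, -0.0689, 0.1596]
tool_rot: [0.692, -0.655, 0.223, 0.207]
ft_force: [-1.2, -0.2, 0.1]
finger_gap: 0.469
[[-0.62,-0.04,7.26],[0.1,0.1,-0.8]
```

```bash
python3 -m crank '[[[-0.6,0,1],[0,0,-0.8],4],[[-0.6,0,4.5],[0,0,-0.8],4],[[-0.6,0,7.2],[0,0,-0.8],4],[[-0.6,0,7.2],[0,0,-0.8],4],[[-0.6,0,7.2],[0,0,-0.8],0],[[-0.6,0,7.2],[0,0,-0.8],0],[[-0.6,0,7.2],[0,0,-0.8],0],[[-0.6,0,7.2],[0,0,-0.8],0]]' 60
python3 -m crank '[[[0,0,0],[0,0,0],0],[[0,0,0],[0,0,0],0],[[0,0,0],[0,0,0],0]]'
python3 - <<'E'
from h import *
c=cur();print(rel(c,goal(3,135,14.6,35.5,100)))
a=101
up=goal(3,115,90,35.5,a); h1=goal(3,0,110,0,a)
print('up',rel(c,up),'h1',rel(c,h1),'mid',rel(h1,goal(3,-130,95,-30.5,a)))
E
```

```text
time: 8.72
tool_pos: [0.5355, -0.1044, 0.098]
tool_rot: [0.697, -0.649, 0.222, 0.208]
ft_force: [0.6, -2.0, 1.1]
finger_gap: 0.082
time: 8.97
tool_pos: [0.5355, -0.1045, 0.0979]
tool_rot: [0.697, -0.649, 0.222, 0.208]
ft_force: [1.0, 0.4, 7.3]
finger_gap: 0.081
[[0.04,0.03,0.26],[0.0,0.0,0.2]
up [[2.79,0.04,-7.14],[0.0,0.0,0.2] h1 [[0.45,0.04,-13.57],[0.1,-35.5,0.1] mid [[-7.87,0.00,2.90],[-0.0,-30.5,0.0]
```

```bash
python3 -m crank '[[[0,0,-1],[0,0,0],0],[[1,0,-3],[0,0,0],0],[[2.8,0,-7.1],[0,0,0],0],[[0.5,0,-13.5],[0,-35.5,0],0],[[0.5,0,-13.5],[0,-35.5,0],0],[[0.5,0,-13.5],[0,-35.5,0],0],[[0.5,0,-13.5],[0,-35.5,0],0],[[0.5,0,-13.5],[0,-35.5,0],0]]'
python3 -m crank '[[[-7.9,0,2.5],[0,-30.5,0],0],[[-7.9,0,2.5],[0,-30.5,0],0],[[-7.9,0,2.5],[0,-30.5,0],0],[[-7.9,0,2.5],[0,-30.5,0],0],[[-7.9,0,2.5],[0,-30.5,0],0],[[-7.9,0,2.5],[0,-30.5,0],0],[[-7.9,0,2.5],[0,-30.5,0],0]]'
python3 - <<'E'
from h import *
c=cur();a=102.5
print(rel(c,goal(3,-130,95,-30.5,a)),'30',rel(c,goal(3,-130,30,-30.5,a)),rel(c,goal(3,-130,14.5,-30.5,a)),read_state()['finger_gap'])
E
```

```text
time: 9.63
tool_pos: [0.5309, -0.0282, 0.2124]
tool_rot: [0.733, -0.68, -0.002, -0.003]
ft_force: [-0.7, 0.7, -3.7]
finger_gap: 0.083
time: 10.22
tool_pos: [0.5242, 0.0485, 0.1849]
tool_rot: [0.706, -0.658, -0.194, -0.178]
ft_force: [-0.1, 1.3, -0.8]
finger_gap: 0.081
[[0.11,-0.03,0.12],[0.2,-0.0,-0.0] 30 [[3.41,-0.05,5.73],[0.2,-0.0,-0.0] [[4.20,-0.06,7.06],[0.2,-0.0,-0.0] 0.0812103053825988
```

```bash
python3 -m crank '[[[1.2,0,2],[0.2,0,0],0],[[2.6,0,4.4],[0.2,0,0],0],[[3.4,0,5.7],[0.2,0,0],0],[[3.9,0,6.5],[0.2,0,0],0],[[4.1,-0.1,6.9],[0.2,0,0],0],[[4.2,-0.1,7.1],[0.2,0,0],0],[[4.2,-0.1,7.1],[0.2,0,0],0]]'
python3 - <<'E'
from h import *
c=cur();a=102.5
print(rel(c,goal(3,-130,14.5,-30.5,a)),read_state()['finger_gap'])
E
```

```text
time: 10.8
tool_pos: [0.5253, 0.0494, 0.1031]
tool_rot: [0.706, -0.657, -0.193, -0.18]
ft_force: [-0.8, -0.3, -1.1]
finger_gap: 0.088
[[0.12,0.09,-0.03],[0.0,0.0,0.1] 0.08791470282597154
```

```bash
python3 -m crank '[[[0.15,0,0.1],[0,0,0],0],[[0.15,0,0.1],[0,0,0],0],[[0.15,0,0.1],[0,0,0],0]]'
python3 -m crank '[[[0,0,0],[0,0,0],1.6],[[0,0,0],[0,0,0],2.5],[[0,0,0],[0,0,0],4],[[0,0,0],[0,0,0],4],[[0,0,-1.5],[0,0,0],4],[[0,0,-5],[0,0,0],4],[[0,0,-8],[0,0,0],4],[[0,0,-8],[0,0,0],4]]'
python3 -m crank '[[[0,0,0],[0,0,0],4],[[0,0,0],[0,0,0],4]]'
python3 - <<'E'
from h import *
c=cur()
mid=goal(79.5,0,120,0,110);w=goal(79.5,135,14.6,35.5,185)
print(rel(c,mid),rel(mid,w))
p,d=eyes.snapshot('side');cv2.imwrite('pics/s3.png',cv2.resize(p[180:340,210:450,::-1],(720,480)))
E
```

```text
time: 11.05
tool_pos: [0.5255, 0.0486, 0.1025]
tool_rot: [0.706, -0.657, -0.193, -0.18]
ft_force: [-1.3, 0.5, 9.3]
finger_gap: 0.08
time: 11.72
tool_pos: [0.5303, 0.0033, 0.1734]
tool_rot: [0.705, -0.659, -0.189, -0.181]
ft_force: [0.3, -0.8, 0.1]
finger_gap: 0.468
time: 11.88
tool_pos: [0.5277, 0.0074, 0.1693]
tool_rot: [0.705, -0.658, -0.193, -0.179]
ft_force: [0.4, -0.2, -0.6]
finger_gap: 0.466
[[0.11,7.69,-7.11],[0.0,30.5,-0.0] [[2.76,-0.00,6.48],[0.0,35.5,0.0]
```

View pics/s3.png

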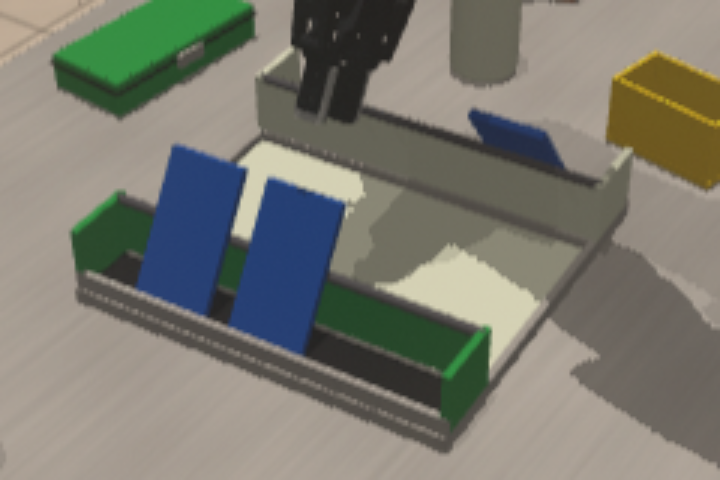

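Plate 2 stands too, plain back. The third should be the marked one; turning it over likewise.

```bash
python3 -m crank '[[[0.1,7.7,-7.1],[0,30.5,0],4],[[0.1,7.7,-7.1],[0,30.5,0],4],[[0.1,7.7,-7.1],[0,30.5,0],4],[[0.1,7.7,-7.1],[0,30.5,0],4],[[0.1,7.7,-7.1],[0,30.5,0],4],[[0.1,7.7,-7.1],[0,30.5,0],4]]'
python3 -m crank '[[[2.8,0,5.5],[0,35.5,0],4],[[2.8,0,5.5],[0,35.5,0],4],[[2.8,0,5.5],[0,35.5,0],4],[[2.8,0,5.5],[0,35.5,0],4],[[2.8,0,5.5],[0,35.5,0],4],[[2.8,0,5.5],[0,35.5,0],4],[[2.8,0,5.5],[0,35.5,0],4],[[2.8,0,5.5],[0,35.5,0],4]]'
python3 -m crank '[[[0,0,0],[0,0,0],4],[[0,0,0],[0,0,0],4]]'
python3 - <<'E'
from h import *
c=cur();print(read_state()['q'])
print(rel(c,goal(79.5,135,14.6,35.5,185)),rel(c,goal(79.5,135,14.6,35.5,101)))
E
```

```text
time: 12.43
tool_pos: [0.4532, -0.0316, 0.2299]
tool_rot: [0.734, -0.679, -0.0, 0.0]
ft_force: [0.0, -0.1, -0.7]
finger_gap: 0.471
time: 13.1
tool_pos: [0.4549, -0.0639, 0.1746]
tool_rot: [0.697, -0.65, 0.221, 0.209]
ft_force: [-0.8, -0.2, 0.7]
finger_gap: 0.466
time: 13.27
tool_pos: [0.4552, -0.0651, 0.1757]
tool_rot: [0.695, -0.652, 0.222, 0.208]
ft_force: [0.3, -0.1, -0.0]
finger_gap: 0.469
[-0.76011057  0.53623399  0.5516298   2.17019324  0.53104823  0.70183091
 -2.20528434]
[[-0.82,-0.05,0.70],[0.2,0.2,-0.2] [[-0.80,-0.07,9.10],[0.2,0.2,-0.2]
```

```bash
python3 -m crank '[[[-0.8,-0.1,0.7],[0.2,0.2,-0.2],4],[[-0.8,-0.1,3.5],[0.2,0.2,-0.2],4],[[-0.8,-0.1,6.5],[0.2,0.2,-0.2],4],[[-0.8,-0.1,9.1],[0.2,0.2,-0.2],4],[[-0.8,-0.1,9.1],[0.2,0.2,-0.2],4],[[-0.8,-0.1,9.1],[0.2,0.2,-0.2],0],[[-0.8,-0.1,9.1],[0.2,0.2,-0.2],0],[[-0.8,-0.1,9.1],[0.2,0.2,-0.2],0]]' 60
python3 -m crank '[[[0,0,0],[0,0,0],0],[[0,0,0],[0,0,0],0],[[0,0,0],[0,0,0],0],[[0,0,0],[0,0,0],0]]'
python3 - <<'E'
from h import *
c=cur();print(rel(c,goal(79.5,135,14.6,35.5,100)))
a=102.5
up=goal(79.5,115,90,35.5,a); h1=goal(79.5,0,110,0,a)
print('up',rel(c,up),'h1',rel(c,h1),'mid',rel(h1,goal(79.5,-130,95,-30.5,a)))
E
```

```text
time: 13.93
tool_pos: [0.4602, -0.1095, 0.0977]
tool_rot: [0.697, -0.648, 0.225, 0.208]
ft_force: [2.1, -7.7, -0.2]
finger_gap: 0.082
time: 14.27
tool_pos: [0.4602, -0.1095, 0.0977]
tool_rot: [0.697, -0.648, 0.225, 0.208]
ft_force: [1.4, -5.9, 0.7]
finger_gap: 0.081
[[0.06,0.14,0.26],[-0.2,-0.2,0.1]
up [[2.84,0.11,-7.28],[-0.2,-0.2,0.1] h1 [[0.61,0.08,-13.69],[-0.2,-35.7,0.2] mid [[-7.80,0.00,2.92],[-0.0,-30.5,0.0]
```

```bash
python3 -m crank '[[[0,0,-1],[0,0,0],0],[[1,0.1,-3],[0,0,0],0],[[2.8,0.1,-7.1],[0,0,0],0],[[0.6,0.1,-13.6],[-0.2,-35.7,0.2],0],[[0.6,0.1,-13.6],[-0.2,-35.7,0.2],0],[[0.6,0.1,-13.6],[-0.2,-35.7,0.2],0],[[0.6,0.1,-13.6],[-0.2,-35.7,0.2],0],[[0.6,0.1,-13.6],[-0.2,-35.7,0.2],0]]'
python3 -m crank '[[[-7.9,0,2.5],[0,-30.5,0],0],[[-7.9,0,2.5],[0,-30.5,0],0],[[-7.9,0,2.5],[0,-30.5,0],0],[[-7.9,0,2.5],[0,-30.5,0],0],[[-7.9,0,2.5],[0,-30.5,0],0],[[-7.9,0,2.5],[0,-30.5,0],0],[[-7.9,0,2.5],[0,-30.5,0],0],[[-7.9,0,2.5],[0,-30.5,0],0]]'
python3 - <<'E'
from h import *
c=cur();a=102.5
print(rel(c,goal(79.5,-130,95,-30.5,a)),'30',rel(c,goal(79.5,-130,30,-30.5,a)),rel(c,goal(79.5,-130,14,-30.5,a)),read_state()['finger_gap'])
E
```

```text
time: 14.93
tool_pos: [0.4541, -0.0335, 0.2132]
tool_rot: [0.733, -0.681, 0.005, 0.002]
ft_force: [-1.1, -0.2, -2.9]
finger_gap: 0.085
time: 15.6
tool_pos: [0.4473, 0.0442, 0.1846]
tool_rot: [0.708, -0.659, -0.187, -0.172]
ft_force: [0.6, 0.1, -0.9]
finger_gap: 0.086
[[0.19,-0.07,0.04],[0.2,-1.1,0.1] 30 [[3.38,-0.09,5.70],[0.2,-1.1,0.1] [[4.17,-0.09,7.10],[0.2,-1.1,0.1] 0.0862875227565242
```

```bash
python3 -m crank '[[[1.2,-0.1,2],[0.2,-1.1,0],0],[[2.6,-0.1,4.4],[0.2,-1.1,0],0],[[3.4,-0.1,5.7],[0.2,-1.1,0],0],[[3.9,-0.1,6.5],[0.2,-1.1,0],0],[[4.1,-0.1,6.9],[0.2,-1.1,0],0],[[4.1,-0.1,7],[0.2,-1.1,0],0],[[4.1,-0.1,7],[0.2,-1.1,0],0]]'
python3 - <<'E'
from h import *
c=cur();a=102.5
print(rel(c,goal(79.5,-130,14.2,-30.5,a)),read_state()['finger_gap'])
E
```

```text
time: 16.18
tool_pos: [0.4484, 0.0429, 0.1034]
tool_rot: [0.705, -0.658, -0.193, -0.18]
ft_force: [0.6, 0.4, -0.6]
finger_gap: 0.083
[[0.05,0.03,0.08],[-0.0,0.1,0.0] 0.08308563057821287
```

```bash
python3 -m crank '[[[0.05,0,0.1],[0,0,0],0],[[0.05,0,0.1],[0,0,0],0],[[0.05,0,0.1],[0,0,0],0]]'
python3 -m crank '[[[0,0,0],[0,0,0],1.6],[[0,0,0],[0,0,0],2.5],[[0,0,0],[0,0,0],4],[[0,0,0],[0,0,0],4],[[0,0,-1.5],[0,0,0],4],[[0,0,-5],[0,0,0],4],[[0,0,-8],[0,0,0],4],[[0,0,-8],[0,0,0],4]]'
python3 -m crank '[[[0,0,0],[0,0,0],4],[[0,0,0],[0,0,0],4]]'
python3 - <<'E'
from h import *
p,d=eyes.snapshot('side');cv2.imwrite('pics/s4.png',cv2.resize(p[180:340,210:450,::-1],(720,480)))
W=rack(cloud('side',d));hsv=cv2.cvtColor(p,cv2.COLOR_RGB2HSV)
blue=cv2.inRange(hsv,(105,100,40),(130,255,255))>0
for x in(-.079,.003,.0795):
    m=blue&(abs(W[...,0]-x)<.036)&(W[...,1]<-.04)&(W[...,1]>-.16);q=W[m];k=np.polyfit(q[:,2],q[:,1],1)
    print(m.sum(),np.percentile(q,[1,99],axis=0).round(4).tolist(),'lean',np.degrees(np.arctan(k[0])),k)
red=cv2.inRange(hsv,(0,150,60),(8,255,255))>0
q=W[red&(abs(W[...,0])<.15)&(abs(W[...,1])<.15)];print('red',len(q),q.mean(0) if len(q) else '')
E
```

```text
time: 16.43
tool_pos: [0.4487, 0.0424, 0.1026]
tool_rot: [0.705, -0.658, -0.192, -0.181]
ft_force: [-0.4, -0.6, 5.6]
finger_gap: 0.082
time: 17.1
tool_pos: [0.453, -0.0017, 0.1738]
tool_rot: [0.705, -0.659, -0.19, -0.181]
ft_force: [0.6, -0.1, -0.2]
finger_gap: 0.468
time: 17.27
tool_pos: [0.4507, 0.0019, 0.1703]
tool_rot: [0.705, -0.658, -0.193, -0.18]
ft_force: [0.5, 0.7, -0.4]
finger_gap: 0.466
1298 [[-0.1047, -0.1329, 0.0191], [-0.0456, -0.0756, 0.108]] lean 32.27911031996257 [ 0.63166357 -0.14485839]
1408 [[-0.0256, -0.133, 0.0193], [0.0335, -0.0764, 0.1078]] lean 31.800671062369304 [ 0.62004248 -0.14415945]
1335 [[0.0529, -0.1323, 0.0183], [0.112, -0.077, 0.1092]] lean 30.86350967535895 [ 0.59762299 -0.14290249]
red 156 [ 0.08183822 -0.11612799  0.04575806]
```

View pics/s4.png

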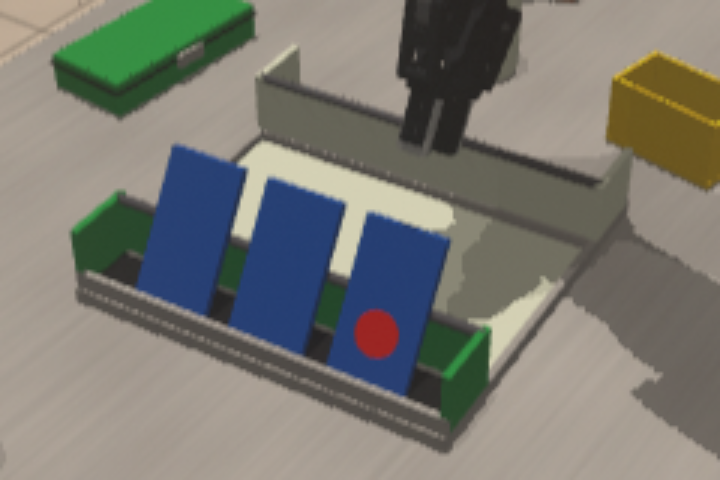

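```bash
cat >> h.py <<'E'
def pgoal(fy,fz,lean,along):
    b=np.radians(18.1);ex=np.array([-np.cos(b),-np.sin(b),0]);ey=np.array([np.sin(b),-np.cos(b),0]);a=np.radians(lean)
    pz=-np.sin(a)*ey+np.cos(a)*Z;py=np.cos(a)*ey+np.sin(a)*Z
    return np.array([.4384,.3201,0])+ey*fy/1e3+Z*fz/1e3+pz*along/1e3,R.from_matrix(np.stack([py,ex,-pz],1))
E
python3 - <<'E'
from h import *
c=cur();print(rel(c,goal(81,-130,14.2,-31,140)),rel(c,goal(81,-130,14.2,-31,102)))
E
```

```text
[[0.05,0.09,4.12],[0.0,-0.4,-0.1] [[0.03,0.09,7.92],[0.0,-0.4,-0.1]
```

```bash
python3 -m crank '[[[0,0.1,3],[0,-0.4,0],4],[[0,0.1,6],[0,-0.4,0],4],[[0,0.1,7.9],[0,-0.4,0],4],[[0,0.1,7.9],[0,-0.4,0],4],[[0,0.1,7.9],[0,-0.4,0],0],[[0,0.1,7.9],[0,-0.4,0],0],[[0,0.1,7.9],[0,-0.4,0],0],[[0,0.1,7.9],[0,-0.4,0],0]]' 60
python3 -m crank '[[[0,0,0],[0,0,0],0],[[0,0,0],[0,0,0],0],[[0,0,0],[0,0,0],0],[[0,0,0],[0,0,0],0]]'
python3 - <<'E'
from h import *
c=cur();print(rel(c,goal(81,-130,14.2,-31,100)))
up=goal(81,-130,110,-31,102)
print('up',rel(c,up),'over',rel(up,pgoal(9,100,-10,102)))
E
```

```text
time: 17.98
tool_pos: [0.4477, 0.0411, 0.1032]
tool_rot: [0.704, -0.658, -0.195, -0.183]
ft_force: [-0.2, 0.1, 0.3]
finger_gap: 0.082
time: 18.32
tool_pos: [0.4477, 0.0412, 0.103]
tool_rot: [0.704, -0.658, -0.195, -0.183]
ft_force: [-0.0, -3.0, 6.4]
finger_gap: 0.085
[[-0.02,0.09,0.37],[-0.1,-0.0,-0.1]
up [[-4.95,0.08,-8.04],[-0.1,-0.0,-0.1] over [[-21.74,-1.76,12.71],[-5.0,20.9,-13.3]
```

```bash
python3 -m crank '[[[-0.5,0,-0.8],[0,0,0],0],[[-2,0,-3.2],[0,0,0],0],[[-3.6,0,-5.8],[0,0,0],0],[[-5,0,-8],[0,0,0],0],[[-5,0,-8],[0,0,0],0],[[-5,0,-8],[0,0,0],0]]'
python3 -m crank '[[[-21.7,-1.8,12.5],[-5,20.9,-13.3],0],[[-21.7,-1.8,12.5],[-5,20.9,-13.3],0],[[-21.7,-1.8,12.5],[-5,20.9,-13.3],0],[[-21.7,-1.8,12.5],[-5,20.9,-13.3],0],[[-21.7,-1.8,12.5],[-5,20.9,-13.3],0],[[-21.7,-1.8,12.5],[-5,20.9,-13.3],0],[[-21.7,-1.8,12.5],[-5,20.9,-13.3],0],[[-21.7,-1.8,12.5],[-5,20.9,-13.3],0]]'
python3 -m crank '[[[0,0,0],[0,0,0],0],[[0,0,0],[0,0,0],0]]'
python3 - <<'E'
from h import *
c=cur();print(rel(c,pgoal(9,90,-10,103.5)),read_state()['q'])
E
```

```text
time: 18.82
tool_pos: [0.4476, 0.0432, 0.1983]
tool_rot: [0.705, -0.657, -0.194, -0.183]
ft_force: [0.0, -1.2, -2.0]
finger_gap: 0.084
time: 19.48
tool_pos: [0.4453, 0.3037, 0.2008]
tool_rot: [0.809, -0.581, -0.073, -0.052]
ft_force: [1.4, 1.4, -1.2]
finger_gap: 0.082
time: 19.65
tool_pos: [0.4472, 0.2937, 0.2002]
tool_rot: [0.806, -0.585, -0.071, -0.05]
ft_force: [1.0, -1.0, -2.4]
finger_gap: 0.087
[[0.05,0.02,0.83],[0.2,-0.1,-0.0] [-0.5590219   0.42074417 -0.00549119  1.91629954 -0.23840411  0.77881915
 -1.65137475]
```

```bash
python3 - <<'E'
from h import *
p,d=eyes.snapshot('side');W=cloud('side',d);hsv=cv2.cvtColor(p,cv2.COLOR_RGB2HSV)
b=np.radians(18.1);ex=np.array([-np.cos(b),-np.sin(b),0]);ey=np.array([np.sin(b),-np.cos(b),0]);O=np.array([.4384,.3201,0])
Q=np.stack([(W-O)@ex,(W-O)@ey,W[...,2]],-1)
near=(abs(Q[...,0])<.1)&(abs(Q[...,1])<.1)
red=cv2.inRange(hsv,(0,150,60),(8,255,255))>0
blue=cv2.inRange(hsv,(105,100,40),(130,255,255))>0
q=Q[near&blue&(Q[...,2]>.08)];k=np.polyfit(q[:,2],q[:,1],1);print('blue',len(q),np.percentile(q,[1,99],axis=0).round(3).tolist(),k)
q=Q[near&red&(Q[...,2]>.052)&(Q[...,2]<.066)];print('rim',len(q),np.percentile(q,[1,99],axis=0).round(3).tolist())
c=cur();print(rel(c,pgoal(9,25,-10,103.5)),rel(c,pgoal(9,4.7,-10,103.5)))
E
```

```text
blue 1463 [[-0.027, 0.005, 0.1], [0.032, 0.028, 0.207]] [ 0.18974617 -0.01353399]
rim 656 [[-0.049, -0.033, 0.052], [0.05, 0.025, 0.062]]
[[1.08,0.02,7.28],[0.1,-0.1,-0.1] [[1.43,0.01,9.28],[0.1,-0.1,-0.1]
```

```bash
python3 -m crank '[[[-0.3,-0.2,0],[0,0,0],0],[[-0.1,-0.2,1.5],[0,0,0],0],[[0.3,-0.2,4],[0,0,0],0],[[0.6,-0.2,6],[0,0,0],0],[[0.8,-0.2,7.3],[0,0,0],0],[[0.9,-0.2,8],[0,0,0],0],[[0.9,-0.2,8],[0,0,0],0]]'
python3 - <<'E'
from h import *
c=cur();print(rel(c,pgoal(6,4.7,-10,103.5)))
p,d=eyes.snapshot('side');cv2.imwrite('pics/s5.png',cv2.resize(p[280:420,160:340,::-1],(720,560)))
E
```

```text
time: 20.28
tool_pos: [0.4481, 0.2983, 0.1198]
tool_rot: [0.806, -0.586, -0.071, -0.05]
ft_force: [-0.1, 0.4, -1.3]
finger_gap: 0.082
[[0.26,0.24,1.29],[0.1,-0.0,-0.2]
```

View pics/s5.png

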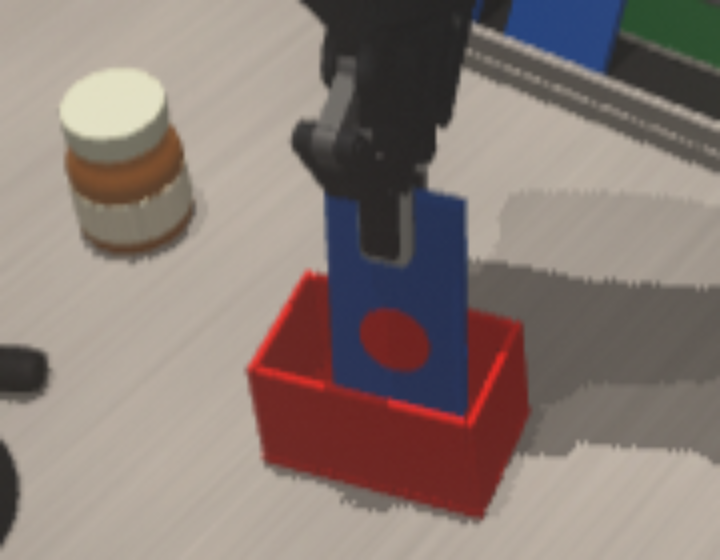

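Plate is inside the pocket walls (foot hidden behind the near rim from (250,370) to (470,425)), red spot visible. Lowering the last 13 mm slowly.

```bash
python3 -m crank '[[[0.1,0.1,0.5],[0,0,0],0],[[0.2,0.2,0.9],[0,0,0],0],[[0.2,0.2,1.1],[0,0,0],0],[[0.2,0.2,1.1],[0,0,0],0],[[0.2,0.2,1.1],[0,0,0],0]]'
python3 - <<'E'
from h import *
c=cur();print(rel(c,pgoal(6,4.7,-10,103.5)),read_state()['ft_force'])
E
```

```text
time: 20.75
tool_pos: [0.4464, 0.2991, 0.1101]
tool_rot: [0.806, -0.585, -0.071, -0.051]
ft_force: [0.6, 0.5, -1.5]
finger_gap: 0.083
[[0.21,0.11,0.32],[0.0,0.0,-0.1] [ 0.56262099  0.49223431 -1.46025803]
```

```bash
python3 -m crank '[[[0.03,0,0.15],[0,0,0],0],[[0.05,0,0.25],[0,0,0],0],[[0.05,0,0.25],[0,0,0],0]]'
python3 -m crank '[[[0.02,0,0.1],[0,0,0],0],[[0.02,0,0.1],[0,0,0],0],[[0.02,0,0.1],[0,0,0],0]]'
python3 -m crank '[[[0.02,0,0.1],[0,0,0],0],[[0.02,0,0.1],[0,0,0],0],[[0.02,0,0.1],[0,0,0],0]]'
```

```text
time: 21.0
tool_pos: [0.4465, 0.2991, 0.1074]
tool_rot: [0.806, -0.585, -0.071, -0.051]
ft_force: [0.6, -0.7, -0.5]
finger_gap: 0.083
time: 21.25
tool_pos: [0.4466, 0.2991, 0.1071]
tool_rot: [0.806, -0.585, -0.071, -0.051]
ft_force: [-1.3, -1.6, 8.2]
finger_gap: 0.084
time: 21.5
tool_pos: [0.4468, 0.2992, 0.107]
tool_rot: [0.806, -0.585, -0.071, -0.052]
ft_force: [-3.7, -3.8, 20.3]
finger_gap: 0.081
```

```bash
python3 -m crank '[[[0,0,-0.15],[0,0,0],0],[[0,0,-0.15],[0,0,0],0],[[0,0,-0.15],[0,0,0],1.2],[[0,0,-0.15],[0,0,0],1.6],[[0,0,-0.15],[0,0,0],2],[[0,0,-0.15],[0,0,0],2.5],[[0,0,-0.15],[0,0,0],3],[[0,0,-0.15],[0,0,0],3]]'
python3 -m crank '[[[0,0,0],[0,0,0],3.5],[[0,0,0],[0,0,0],3.5],[[0,0,-2],[0,0,0],3.5],[[0,0,-5],[0,0,0],3.5],[[0,0,-9],[0,0,0],3.5],[[0,0,-13],[0,0,0],3.5],[[0,0,-13],[0,0,0],3.5],[[0,0,-13],[0,0,0],3.5]]'
python3 -m crank '[[[0,0,0],[0,0,0],4],[[0,0,0],[0,0,0],4],[[0,0,0],[0,0,0],4],[[0,0,0],[0,0,0],4]]'
python3 - <<'E'
from h import *
p,d=eyes.snapshot('side');cv2.imwrite('pics/s6.png',cv2.resize(p[160:430,160:480,::-1],(711,600)))
p2,d2=eyes.snapshot('top');W=cloud('top',d2);print('jar',W[210,185],'bottle',W[218,459])
W=rack(cloud('side',d));hsv=cv2.cvtColor(p,cv2.COLOR_RGB2HSV)
blue=cv2.inRange(hsv,(105,100,40),(130,255,255))>0
for x in(-.079,.003):
    m=blue&(abs(W[...,0]-x)<.036)&(W[...,1]<-.04)&(W[...,1]>-.16);q=W[m];k=np.polyfit(q[:,2],q[:,1],1)
    print(m.sum(),np.percentile(q,[1,99],axis=0).round(4).tolist(),'lean',np.degrees(np.arctan(k[0])))
E
```

```text
time: 22.17
tool_pos: [0.4465, 0.2987, 0.1067]
tool_rot: [0.806, -0.585, -0.071, -0.051]
ft_force: [-0.4, -0.0, -0.8]
finger_gap: 0.356
time: 22.83
tool_pos: [0.4548, 0.2774, 0.2372]
tool_rot: [0.806, -0.585, -0.07, -0.053]
ft_force: [-0.1, 0.1, 0.2]
finger_gap: 0.412
time: 23.17
tool_pos: [0.453, 0.2772, 0.2337]
tool_rot: [0.806, -0.585, -0.071, -0.05]
ft_force: [-0.0, 0.4, 0.4]
finger_gap: 0.469
jar [0.62882847 0.28983195 0.07467866] bottle [ 0.59365622 -0.30736174  0.13890041]
731 [[-0.0896, -0.133, 0.0189], [-0.0453, -0.0763, 0.1077]] lean 31.835555380384807
1402 [[-0.0255, -0.1331, 0.0195], [0.0333, -0.0764, 0.1081]] lean 31.787152075051644
```

View pics/s6.png

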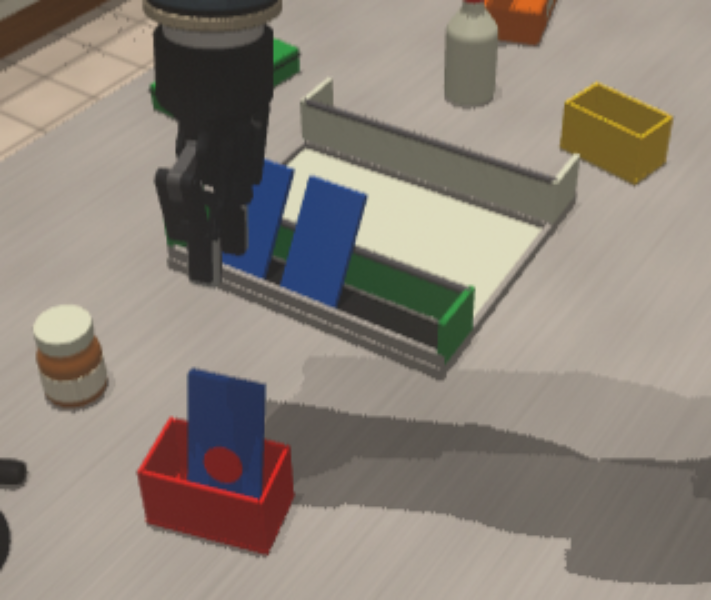

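The plate with the red spot stands in the red pocket at about (226,430). Both clean plates stand on the green side, the gripper is clear, and the jar and bottle have not moved.

```bash
python3 -c "
from workcell import job;print(job.close_job())"
```

```text
the job is handed in; nothing more can be done
None
```

The job is done and handed in at about 23 s. I turned all three plates from the white side to the green side and let go of each. I then regrasped the one with the red spot, at rack x ≈ +80 mm, and lowered it foot first into the red pocket. I let go only once the floor contact showed in the wrist force.

**Last checks:**
- **Clean plates:** both stand on the green side with plain backs showing, leaning about 32°.
- **Marked plate:** it stands in the red pocket, leaning slightly.
- **Jar and bottle:** they are unmoved to within about 1 mm.
- **Robot:** the gripper is open and clear of everything, and the measured forces I read stayed at or below about 21 N.

**One disagreement:** the top and side cameras differed by about 4 mm on where the pocket sits across its width. I aimed between the two, and the plate went in cleanly.

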